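# Open the sprung rack clamp of a tube shaker and hold it

### The job

Make the tube-rack shaker ready for the next rack: take the upright knob of its sliding end stop, slide the stop along its slot until its pointer lines up with the marker clip on the scale bar, and let go. Then take the pull knob of the spring clamp at the shaker's other end and draw the rod straight out of its tube until the dark ring on the rod is level with the mouth of the tube. Finish while still holding the rod out there with the gripper, so that I can drop the rack in; leave the tube rack and everything else on the bench and the shaker as it stands.

Things in the scene. Friction and masses are not known exactly. Their poses are not given: they have to be found in the camera images.
- shaker: Bench shaker for tube racks, fixed to the bench: white housing 212 x 330 mm with an aluminium platform 220 x 370 mm, top face 103 mm above the bench. Origin on the bench under its centre, z up; its x is the short direction (control panel on the -x side, scale bar on the +x side), its y the long one: the end stop slides at the +y end, the spring clamp is at the -y end. Both work along the shaker's y, midway across it (x = 0).
- stop (a joint): Travel of the end stop along its slot, m: 0 at the outer (+y) end, growing as it slides in towards the spring clamp (shaker -y), up to 0.088. Friction about 2 N; it stays where it is left. It starts between 0 and 0.02; the marker clip then calls for 0.035 to 0.075.
- stop_knob (a point): The end stop's grip: a black upright ribbed knob, 22 mm across and 26 mm tall, on a 10 mm stem; this point is its centre, 49 mm above the platform (152 mm above the bench). An aluminium stop plate 80 mm wide and 26 mm high above the platform stands 32 to 36 mm from the knob's axis on the side towards the clamp; it moves with the knob.
- stop_pointer (a point): Tip of the steel pointer that sticks out of the end stop to the shaker's +x side, 60 mm from the shaker's centre line and 118 mm above the bench; it moves with the stop.
- rider: Marker clip: a dark steel clip 10 mm wide (along the shaker's y) with a small brass screw, fixed on the 16 mm wide scale bar that has the tick lines, beside the stop's slot; its axes are those of the shaker, origin on the platform under its middle.
- rider_tip (a point): Pointed tip of the marker clip, looking to the shaker's -x, 68 mm from the shaker's centre line and 118 mm above the bench. The stop is right when its pointer and this tip lie at the same place along the shaker's y (they then face each other 8 mm apart).
- clamp (a joint): Pull-out of the clamp rod, m: 0 at rest (pushed home by the spring inside its tube), growing as it is pulled along the shaker's -y, away from the platform, to 0.065 at its end stop. A dark 3 mm ring on the 10 mm steel rod is hidden in the tube at rest and its middle is level with the tube's mouth at 0.045. The spring pulls back with about 4 N at rest and 10.5 N at 0.045 (150 N/m); let go, it snaps home.
- pull_knob (a point): Pull knob on the outer end of the clamp rod: a black ribbed cylinder lying along the shaker's y, 26 mm across and 30 mm long, with a 34 mm flange 6 mm thick at its outer end. This point is the middle of the 30 mm grip, on the rod's axis, 133 mm above the bench; at rest 217 mm from the shaker's centre to its -y, clear of the platform, with 12 mm of rod between it and the tube's mouth. It moves with the rod.
- tube_mouth (a point): Mouth of the clamp's guide tube: centre of the outer face of the 28 mm wide aluminium end collar, 190 mm from the shaker's centre to its -y, 133 mm above the bench. Fixed.
- tube_rack: Bystander: white rack 84 x 122 mm full of capped tubes, 106 mm tall, standing loose on the bench beyond the shaker's +x side; origin under its centre.
- carrier: Bystander: empty grey five-place tube carrier, 112 x 24 mm, 61 mm tall, loose on the bench; origin under its centre.
- wash_bottle: Bystander: white wash bottle, 60 mm across, 182 mm tall, with a thin bent spout, loose on the bench; origin under its centre.
- label_roll: Bystander: roll of blank labels lying flat, 72 mm across, 40 mm tall, loose on the bench; origin under its centre.
- timer: Bystander: grey bench timer 50 x 72 mm, 19 mm tall, loose on the bench; origin under its centre.
- jar: Bystander: clear specimen jar with a white lid, 54 mm across, 75 mm tall, loose on the bench; origin under its centre.
- hex_key: Bystander: dark L-shaped hex key, 70 mm long and 4 mm thick, lying loose on the shaker's platform near its -x edge; origin under the middle of its long leg.

How it is judged:
By the outcome, as a careful person would: the job done as asked, in the order asked, and still so for the second after the job is handed in, while the arm keeps its last pose, push and grip.
It also fails if it takes over 45 s, if anything falls off the work surface, if the arm or the gripper's body presses on something with over 40 N, if the wrist force passes 120 N, or if a joint passes its speed limit or range.

### The arm

A 7-joint arm with a two-finger parallel gripper is mounted at the origin on the work surface. World frame = base frame: x ahead of the robot, y to its left, z up, the work surface at z = 0. Lengths are in m, angles in degrees, forces in N, time in s.
With the tool pointing down it reaches from about 0.425 to 1.025 m from the base axis. Payload 9.4 kg.
Tool frame: the origin (TCP) lies at the very end of the fingers, on their centre line; the grasp point (between the pads) lies 19 mm behind it; z points along the fingers, x is the direction in which the jaws open and shut, and the axes are right-handed (so a half turn about z gives the same grasp; the last joint's range is limited). The gripper opens to 85 mm and grips with 20 to 120 N. Pads are 22 mm wide; open, the fingers measure 114 mm over their backs; the gripper's body (76 mm by 85 mm) begins 54 mm behind the grasp point. The pads swing forward as they close: fully open they stand 13 mm farther back than shut.
Start: joints at [59.719, 34.337, -0.143, 91.639, 0.103, 54.024, -4.572], TCP at [0.317, -0.652, 0.231] pointing down, gripper open.
Joint ranges: [-147.43, 147.43], [-19.82, 112.94], [-74.19, 73.91], [6.32, 146.72], [-59.91, 239.91], [6.04, 106.73], [-150.56, 150.56]. Speed limits (degrees/s): [127.2, 127.2, 172.46, 172.46, 180, 180, 180].

### API

Orientations are given as [roll, pitch, yaw] about the fixed x, y, z axes, in that order (R = Rz(yaw) Ry(pitch) Rx(roll)).
In Python, from cell import robot gives the robot as it stands. Calls block until the motion is done:
- robot.movep(position, orientation): joint-space move of the TCP to a pose.
- robot.line_to(position, orientation=None, rate=0.15): straight line of the TCP; orientation=None keeps the orientation; rate is the mean speed in m/s.
- robot.goto_joints(angles): joint-space move.
- robot.release() and robot.grasp(): open the fingers fully, or close them until they stop; the grip force is fixed at half the most.
- robot.wait(seconds).
- robot.solve_ik(position, orientation): joint angles nearest the present ones, or None.
- robot.grab_frame(name): name is "scene" or "side" or "wrist"; returns the picture (384x512x3 uint8, red, green, blue); there is no depth.
- robot.camera_params(name): a dict with "fovy" (degrees; the focal length in pixels is half the picture's height over the tangent of half this angle, whatever the lens; pixels are square), "cx", "cy" (the principal point, pixels), "rvec" (rotation vector, rad) and "tvec" (3), from world to camera coordinates, as OpenCV has them; the wrist camera has in their place "T_tool_cam" (4x4, takes a point from camera to tool coordinates, whose origin is the TCP and whose axes are the tool frame's). Camera axes: x right, y down, z forward; pixel columns grow to the right and rows downward; lengths in m; the calibration is good to about 2 mm. A picture is of the moment at which its call begins: read the wrist's pose just before it. camera_params takes no time and is no camera call.
A pose or a line that the arm cannot do raises robot.IKError and nothing moves.
- robot.hand_in(): hands the job in, once; it reports no verdict.
Readings, each from a call of its own:
- robot.get_time(): time.
- robot.get_joint_positions(): joint angles.
- robot.get_qd(): joint speeds.
- robot.get_tau(): joint torques, N m.
- robot.get_position(): TCP position.
- robot.get_orientation(): TCP orientation.
- robot.get_ft_force(): force on the tool from outside, world axes, zero at the start.
- robot.get_wrist_torque(): the same for the moment, N m.
- robot.get_grip_width(): finger opening in m.
Only numpy, scipy, OpenCV 4.12 (cv2) and the standard library are available. Lean on these libraries where they do the work, as an engineer would, in place of code of your own. Each camera call takes 0.05 s, during which the arm holds its last target.

## Working session

There is one attempt and no reset: what is moved stays moved. The work goes in short steps, each a Python script; the robot and the scene stay as the last script left them, time stands still between calls to the robot, and variables do not carry over. Pictures are saved under pics/ and viewed, and the job is handed in when it is done.

```bash
ls; mkdir -p pics
python3 - <<'E'
from cell import robot
import cv2
for n in ["scene","side","wrist"]:
    im=robot.grab_frame(n); cv2.imwrite(f"pics/{n}0.png",im[:,:,::-1])
    print(n,robot.camera_params(n))
print(robot.get_time(),robot.get_position(),robot.get_orientation())
E
```

```text
pics
scene {'fovy': 48.79529606126719, 'cx': 257.01380429608497, 'cy': 193.13594271202066, 'rvec': array([ 0.91406049,  2.50339508, -1.04922317]), 'tvec': array([ 0.41325827, -0.15852001,  1.32449707])}
side {'fovy': 53.288656470945604, 'cx': 259.0843060551173, 'cy': 186.8147028017044, 'rvec': array([ 0.82160603, -2.41101225,  1.24066203]), 'tvec': array([0.4624081 , 0.29781014, 0.61141833])}
wrist {'fovy': 62.231973253488974, 'cx': 255.37905793888592, 'cy': 195.08037911693634, 'T_tool_cam': array([[ 9.99999883e-01, -1.67755652e-04, -4.52678679e-04,
         4.21337466e-04],
       [ 2.84564610e-04,  9.62293597e-01,  2.72012781e-01,
        -6.81498279e-02],
       [ 3.89978113e-04, -2.72012878e-01,  9.62293532e-01,
        -1.43317945e-01],
       [ 0.00000000e+00,  0.00000000e+00,  0.00000000e+00,
         1.00000000e+00]])}
0.15 [ 0.31635253 -0.65194979  0.23062071] [ 1.79992329e+02  6.86945346e-02 -6.41098475e+01]
```

View pics/scene0.png

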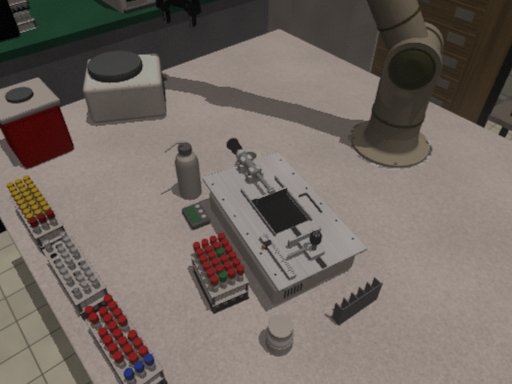

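View pics/side0.png

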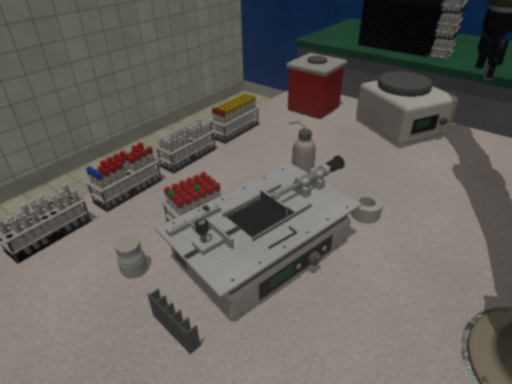

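View pics/wrist0.png

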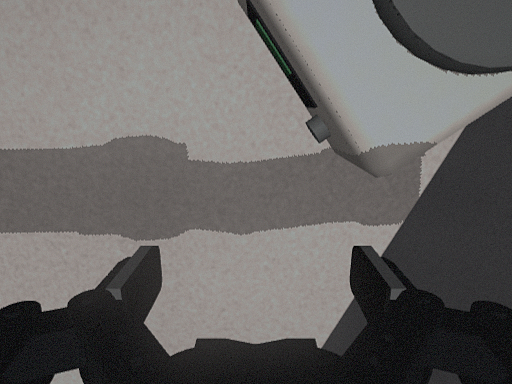

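The scene view shows the stop knob near (316,237), the pull knob near (233,146) and the clip near (266,242). In the side view the stop knob is near (201,227) and the pull knob near (337,163). I'll make enlarged crops for measuring.

```bash
cat > h.py <<'E'
import numpy as np, cv2
from cell import robot
from scipy.spatial.transform import Rotation as Ro
def K(c,h=384):
    f=h/2/np.tan(np.radians(c["fovy"]/2)); return np.array([[f,0,c["cx"]],[0,f,c["cy"]],[0,0,1]])
def cam(n,pos=None,rpy=None):
    c=robot.camera_params(n); k=K(c)
    if n=="wrist":
        T=np.eye(4);T[:3,:3]=Ro.from_euler("xyz",rpy,degrees=True).as_matrix();T[:3,3]=pos
        W=np.linalg.inv(T@c["T_tool_cam"]); return k,W[:3,:3],W[:3,3]
    return k,cv2.Rodrigues(c["rvec"])[0],c["tvec"]
def ray(C,uv):
    k,R,t=C; d=R.T@np.linalg.solve(k,[*uv,1.]); return -R.T@t,d
def onz(C,uv,z):
    o,d=ray(C,uv); return o+d*(z-o[2])/d[2]
def tri(C1,u1,C2,u2):
    P1=C1[0]@np.c_[C1[1],C1[2]];P2=C2[0]@np.c_[C2[1],C2[2]]
    X=cv2.triangulatePoints(P1,P2,np.float64(u1),np.float64(u2));return (X[:3]/X[3]).ravel()
def proj(C,X):
    p=C[0]@(C[1]@np.asarray(X)+C[2]);return p[:2]/p[2]
E
python3 - <<'E'
import cv2
a=cv2.imread("pics/scene0.png")[125:300,195:370];cv2.imwrite("pics/sc_crop.png",cv2.resize(a,None,fx=3.4,fy=3.4,interpolation=cv2.INTER_CUBIC))
a=cv2.imread("pics/side0.png")[140:320,145:395];cv2.imwrite("pics/si_crop.png",cv2.resize(a,None,fx=3.2,fy=3.2,interpolation=cv2.INTER_CUBIC))
E
```

```text
(no output)
```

View pics/sc_crop.png

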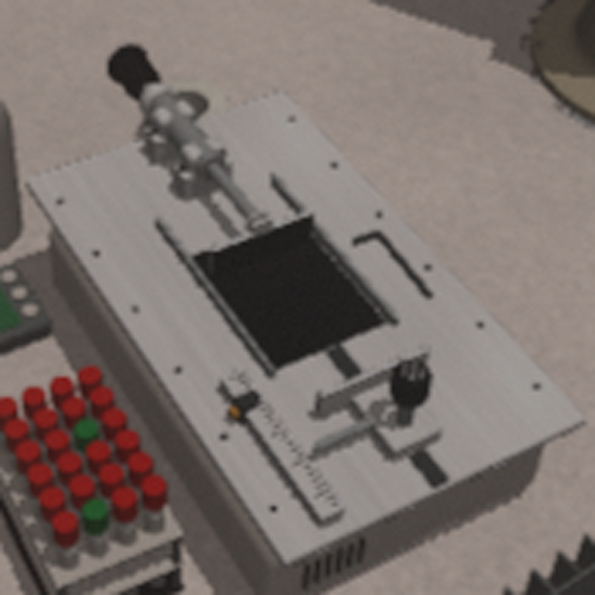

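View pics/si_crop.png

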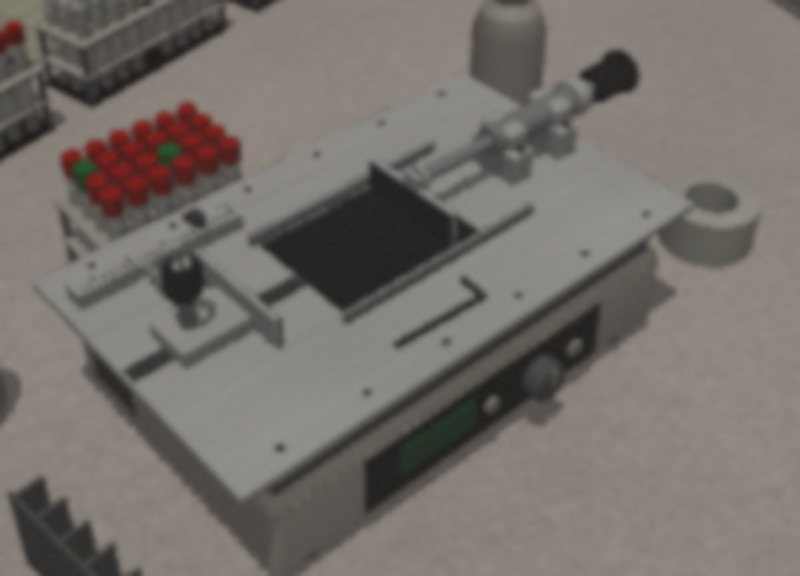

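Scene-crop corners are (28,180), (278,93), (586,418) and (290,562). Side-crop corners are (468,75), (692,207), (243,497) and (38,288). I'll fit the shaker frame from these corners at z=0.103.

Run:
```python
from h import *
S=cam("scene");D=cam("side")
sc=lambda p:((np.array(p)+.5)/3.4-.5+[195,125]); si=lambda p:((np.array(p)+.5)/3.2-.5+[145,140])
m=np.array([[.11,-.185],[-.11,-.185],[-.11,.185],[.11,.185]])
s=[sc(p) for p in [(28,180),(278,93),(586,418),(290,562)]]
d=[si(p) for p in [(468,75),(692,207),(243,497),(38,288)]]
def fit(w):
    a=m-m.mean(0);b=w-w.mean(0);th=np.arctan2((a[:,0]*b[:,1]-a[:,1]*b[:,0]).sum(),(a*b).sum())
    R=np.array([[np.cos(th),-np.sin(th)],[np.sin(th),np.cos(th)]]);return w.mean(0)-0,np.degrees(th),R,(w-w.mean(0)-a@R.T)
ws=np.array([onz(S,p,.103)[:2] for p in s]);wd=np.array([onz(D,p,.103)[:2] for p in d])
for w in(ws,wd,(ws+wd)/2):
    c,th,R,e=fit(w);print(c.round(4),th.round(2),(e*1e3).round(1).tolist())
print([tri(S,a,D,b).round(4).tolist() for a,b in zip(s,d)])
loc=lambda X:(R.T@(X[:2]-c)*1e3).round(1).tolist()+[round(X[2]*1e3,1)]
print("pull",loc(tri(S,sc((133,70)),D,si((612,76)))))
print("stop",loc(tri(S,sc((411,383)),D,si((181,278)))))
print("clip",loc(onz(S,sc((243,403)),.118)))
print("ptr",loc(onz(S,sc((312,450)),.118)))
np.savez("fit.npz",c=c,th=th)
r=np.hypot(*c);print(r)
for y in (.14,-.217,-.262): print(y,c+R@[0,y],np.hypot(*(c+R@[0,y])))
```

```text
[0.5323 0.0615] -11.1 [[-3.6, 2.0], [4.6, 1.1], [1.8, -1.8], [-2.8, -1.3]]
[0.5263 0.0629] -11.61 [[-2.0, 0.4], [3.7, 4.0], [3.6, -4.2], [-5.3, -0.2]]
[0.5293 0.0622] -11.36 [[-2.8, 1.2], [4.1, 2.6], [2.7, -3.0], [-4.0, -0.7]]
[[0.5981, -0.1443, 0.0988], [0.3882, -0.1024, 0.0963], [0.4604, 0.2615, 0.1013], [0.6709, 0.2186, 0.0983]]
pull [1.0, -228.0, np.float64(132.6)]
stop [2.3, 139.8, np.float64(152.5)]
clip [82.1, 81.1, np.float64(118.0)]
ptr [63.8, 131.7, np.float64(118.0)]
0.5329387238303613
0.14 [0.55686705 0.19945759] 0.5915101397738137
-0.217 [ 0.48656253 -0.15055137] 0.5093219140260071
-0.262 [ 0.47770062 -0.19467015] 0.5158433344715202
```

Both cameras agree on the shaker: centre about (0.529, 0.062), yaw about -11.4°, with heights and reach as expected. Next I'll take close wrist views.

```bash
cat >> h.py <<'E'
import os
if os.path.exists("fit.npz"):
    _f=np.load("fit.npz");c0=_f["c"];th0=float(_f["th"])
    R0=np.array([[np.cos(np.radians(th0)),-np.sin(np.radians(th0))],[np.sin(np.radians(th0)),np.cos(np.radians(th0))]])
    def W(x,y,z): return [*(c0+R0@[x,y]),z]
    def L(X): return (R0.T@(np.asarray(X)[:2]-c0)*1e3).round(1).tolist()+[round(float(X[2])*1e3,1)]
    rpy0=[180,0,th0]
def wshot(name):
    p=robot.get_position();o=robot.get_orientation();im=robot.grab_frame("wrist")
    np.savez(f"pics/{name}.npz",p=p,o=o);cv2.imwrite(f"pics/{name}.png",im[:,:,::-1])
    return im,cam("wrist",p,o)
def wload(name):
    z=np.load(f"pics/{name}.npz");return cv2.imread(f"pics/{name}.png"),cam("wrist",z["p"],z["o"])
E
python3 - <<'E'
from h import *
p=list(robot.get_position());p[2]=.33
robot.line_to(p,rate=.25)
robot.movep(W(0,-.2,.30),rpy0); wshot("w_pull")
robot.line_to(W(.03,.13,.30),rate=.25); wshot("w_stop")
print(robot.get_time(),robot.get_position(),robot.get_orientation(),robot.get_joint_positions())
E
```

```text
4.2417 [0.58429206 0.18208331 0.30004875] [ 1.79953114e+02 -7.08552494e-03 -1.14719443e+01] [ -4.32792959  24.4734836  -26.23460933 101.42960618  12.6562903
  57.03283838 -46.92906945]
```

View pics/w_pull.png

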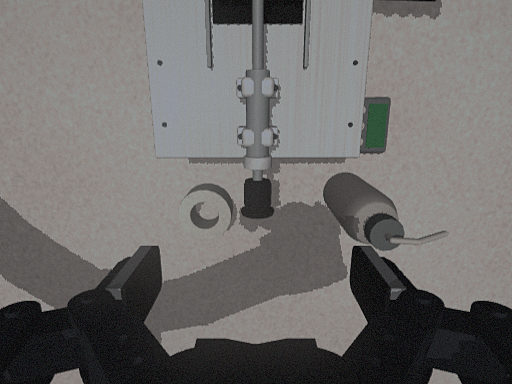

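View pics/w_stop.png

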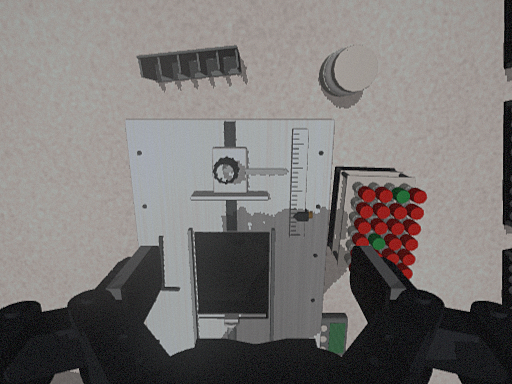

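The pull view shows the collar's lower face near (257,168), the knob at (257,195) and the flange at (257,212). The wash bottle is close by on +x at (365,210). The stop view shows the stop knob at (226,171), the pointer tip at (288,172) and the clip tip at (296,215). I'll enlarge both.

Run:
```python
import cv2
a=cv2.imread("pics/w_pull.png")[130:260,170:470];cv2.imwrite("pics/wp_c.png",cv2.resize(a,None,fx=2.6,fy=2.6,interpolation=cv2.INTER_CUBIC))
a=cv2.imread("pics/w_stop.png")[115:250,190:340];cv2.imwrite("pics/ws_c.png",cv2.resize(a,None,fx=4,fy=4,interpolation=cv2.INTER_CUBIC))
```

```text
(no output)
```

View pics/wp_c.png

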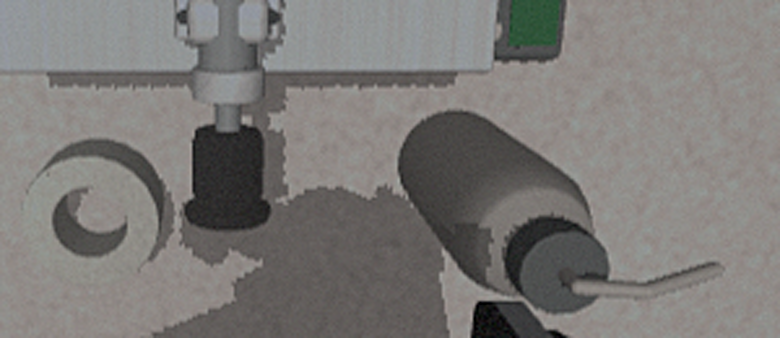

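View pics/ws_c.png

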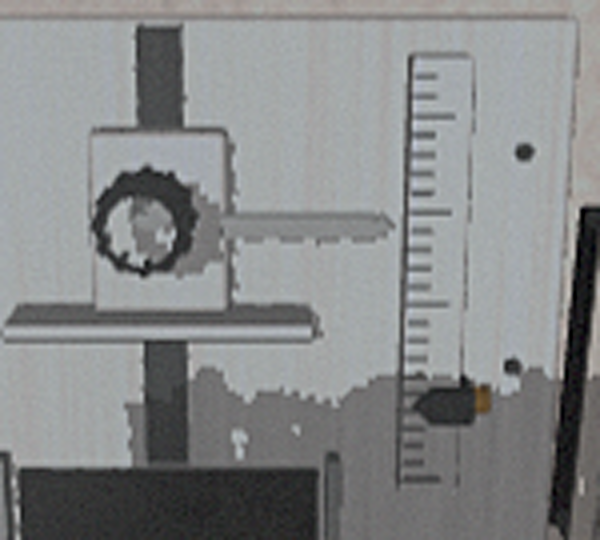

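Run:
```python
from h import *
_,P=wload("w_pull");_,S=wload("w_stop")
pp=lambda x,y:((np.array([x,y])+.5)/2.6-.5+[170,130]); ss=lambda x,y:((np.array([x,y])+.5)/4-.5+[190,115])
for n,C,q,z in [("collar edge",P,pp(228,102),.147),("knob inner edge L",P,pp(197,128),.133),("knob inner R",P,pp(264,128),.133),
 ("knob inner top",P,pp(230,125),.146),("flange L",P,pp(184,215),.133),("flange R",P,pp(270,215),.133),("flange top inner",P,pp(228,200),.150),("bottle L edge mid",P,pp(399,165),.03),("bottle cap",P,pp(563,272),.16),("bottle base",P,pp(455,165),.03),("roll c",P,pp(90,222),.04),
 ("platform -y edge",P,pp(300,72),.103),("plat edge L",P,pp(0,72),.103),("plat corner R",P,pp(492,70),.103),
 ("knob top",S,ss(146,221),.165),("ptr tip",S,ss(393,226),.118),("clip tip",S,ss(413,406),.118),("plat +y edge",S,ss(300,17),.103),("plat+y L",S,ss(10,17),.103),("plat +y corner",S,ss(577,18),.103),("stop slot x",S,ss(160,75),.103),("plate face top",S,ss(160,328),.129),("bottomedge",S,ss(430,486),.103)]:
    print(n,L(onz(C,q,z)))
```

```text
collar edge [1.8, -191.0, 147.0]
knob inner edge L [-10.1, -203.9, 133.0]
knob inner R [15.7, -203.9, 133.0]
knob inner top [2.5, -199.8, 146.0]
flange L [-15.6, -239.1, 133.0]
flange R [18.4, -239.2, 133.0]
flange top inner [1.7, -227.5, 150.0]
bottle L edge mid [90.8, -247.2, 30.0]
bottle cap [125.1, -252.4, 160.0]
bottle base [119.8, -247.2, 30.0]
roll c [-69.0, -274.6, 40.0]
platform -y edge [31.7, -187.1, 103.0]
plat edge L [-92.4, -186.8, 103.0]
plat corner R [111.0, -186.4, 103.0]
knob top [3.8, 141.2, 165.0]
ptr tip [63.5, 130.4, 118.0]
clip tip [70.2, 80.8, 118.0]
plat +y edge [39.4, 182.8, 103.0]
plat+y L [-36.1, 182.9, 103.0]
plat +y corner [111.5, 182.4, 103.0]
stop slot x [2.6, 168.0, 103.0]
plate face top [3.2, 106.1, 129.0]
bottomedge [77.7, 51.1, 103.0]
```

The measurements match the stated geometry. There is a small frame correction of about (+2.5, -2) mm. The pointer-to-clip distance is 49.6 mm. Now I'll grasp the stop knob.

```bash
python3 - <<'E'
from h import *
c=c0+R0@[.0025,-.002]; np.savez("fit.npz",c=c,th=th0)
E
python3 - <<'E'
from h import *
# in the corrected frame: knob (0.5,143.2)
robot.movep(W(.0005,.1432,.20),rpy0)
robot.line_to(W(.0005,.1432,.132),rate=.12)
print(robot.get_ft_force().round(1))
robot.grasp()
print(robot.get_grip_width(),robot.get_ft_force().round(1),robot.get_time(),L(robot.get_position()))
im=robot.grab_frame("side");cv2.imwrite("pics/side1.png",cv2.resize(im[130:300,130:360,::-1],None,fx=3,fy=3))
wshot("w_g1")
E
```

```text
[0.5 0.1 0.4]
0.019970542857346004 [-1.3  0.5  5.8] 6.075 [0.5, 143.3, 132.4]
```

View pics/side1.png

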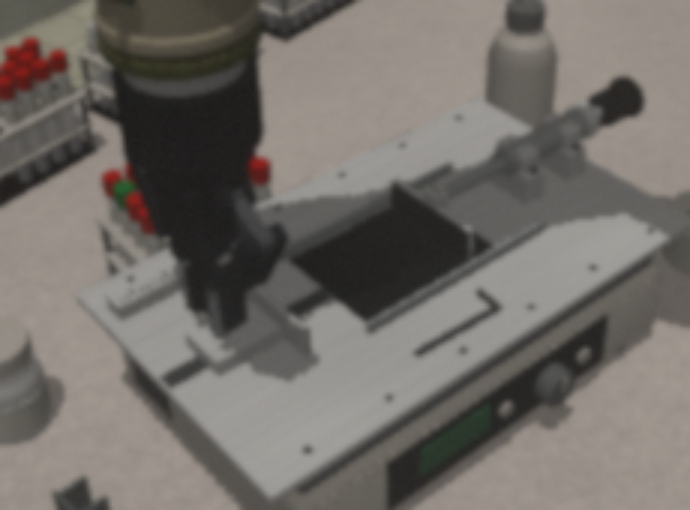

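View pics/w_g1.png

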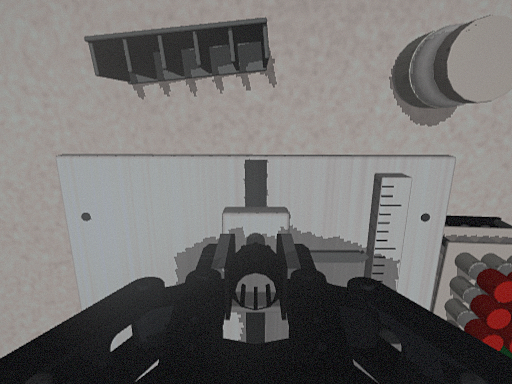

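The fingers hold the knob, 20 mm wide over the ribs and centred. Now I'll slide it 49.6 mm along -y.

Run:
```python
from h import *
p=robot.get_position();q=p.copy();q[:2]+=R0@[0,-.0496]
robot.line_to(q,rate=.05)
print(robot.get_ft_force().round(1),(robot.get_position()-p)@np.r_[R0@[0,1],0])
robot.wait(.2);robot.release()
p=robot.get_position();q=p.copy();q[2]=.22;robot.line_to(q,rate=.2)
robot.line_to(W(.05,.09,.27),rate=.25); wshot("w_s2")
print(robot.get_time(),robot.get_ft_force().round(1))
im=cv2.imread("pics/w_s2.png");cv2.imwrite("pics/w_s2c.png",cv2.resize(im[90:250,170:350],None,fx=4,fy=4,interpolation=cv2.INTER_CUBIC)[:600])
```

```text
[-1.5  0.2  5.9] -0.050933522424303726
9.2417 [-0.5  0.2 -0.4]
```

View pics/w_s2c.png

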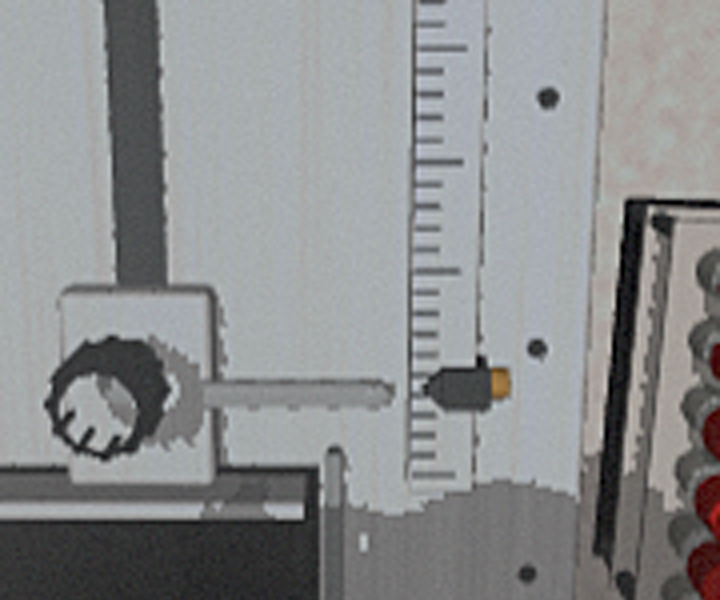

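View pics/w_s2.png

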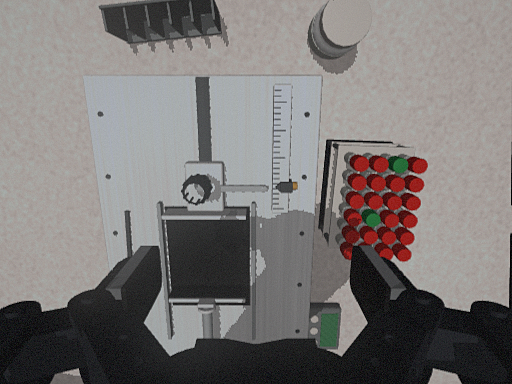

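The pointer tip is at crop (395,393) and the clip tip at (424,387), so it looks about 1 mm too far in. I'll look closer to quantify that.

Run:
```python
from h import *
robot.line_to(W(.064,.088,.20),rate=.2); robot.wait(.1); im,C=wshot("w_s3")
p=proj(C,W(.064,.0828,.118)).astype(int);print(p,robot.get_time())
x,y=p[0]-60,p[1]-50
cv2.imwrite("pics/w_s3c.png",cv2.resize(im[y:y+100,x:x+120,::-1],None,fx=6,fy=6,interpolation=cv2.INTER_CUBIC));print(x,y)
```

```text
[255 208] 9.9
195 158
```

View pics/w_s3c.png

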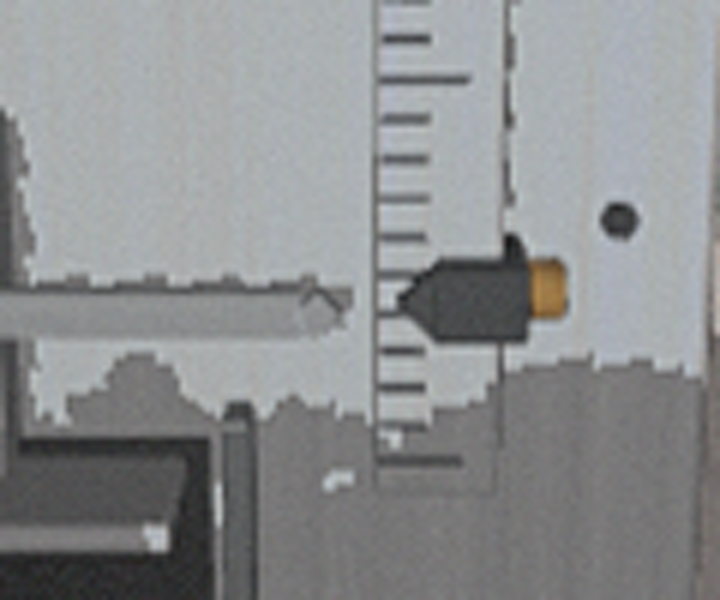

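Run:
```python
from h import *
im=cv2.imread("pics/w_s3.png")
a=im[198:220,230:285];a=np.clip((a.astype(float)-30)*1.4,0,255).astype(np.uint8)
cv2.imwrite("pics/w_s3d.png",cv2.resize(a,None,fx=14,fy=14,interpolation=cv2.INTER_NEAREST))
g=im.mean(2)
for c in (215,225,235,240,245,248,250,252,254): print(c,g[200:220,c].round().astype(int))
```

```text
215 [171 173 171 176 157  97  95 137 148 143 140 141 143 138 153 178 176 151
 113 115]
225 [169 173 171 170 177 148  84 137 146 144 140 145 141 135 152 175 170 169
 173 171]
235 [175 176 174 181 166 106  91 135 144 144 144 141 141 138 156 179 172 176
 172 174]
240 [176 173 172 182 157  90  90 137 148 145 142 141 140 142 157 175 173 176
 171 173]
245 [174 175 178 159 115 109 113 115 111 141 149 150 155 146 168 173 174 172
 173 170]
248 [174 174 178 178 182 154  82 125 147 146 141 144 138 150 173 172 172 174
 171 173]
250 [174 175 177 173 178 158 119 109  81 121 141 132 147 182 176 178 173 172
 172 173]
252 [176 174 174 177 177 158 112 122 123 122 152 158 146 180 177 174 168 176
 174 170]
254 [176 178 177 175 174 176 183 184 182 178 175 177 175 174 171 173 175 175
 174 174]
```

View pics/w_s3d.png

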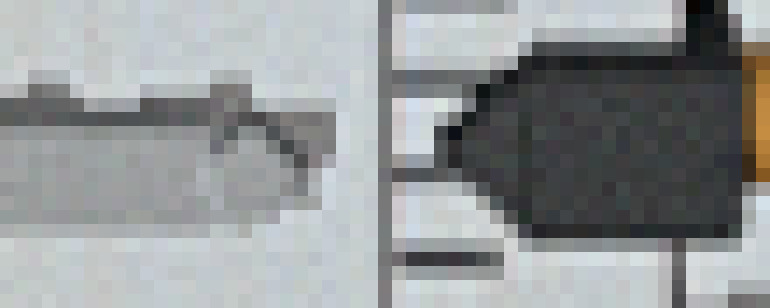

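The pointer axis is at row ~210 and the clip tip at row ~208, at 1.38 px/mm, so it went about 1.5 mm too far in. That fits the TCP having travelled 50.9 mm. I'll re-grasp and move back 1.5 mm.

Run:
```python
from h import *
robot.movep(W(.0005,.0924,.20),rpy0)
robot.line_to(W(.0005,.0924,.132),rate=.12)
robot.wait(.2);print(L(robot.get_position()))
robot.grasp()
ps=[L(robot.get_position()) for _ in range(3)];print(ps,robot.get_grip_width())
robot.line_to(W(.0005,.0939,.132),rate=.02);robot.wait(.3)
print([L(robot.get_position()) for _ in range(3)],robot.get_ft_force().round(1))
robot.release()
p=robot.get_position();p[2]=.20;robot.line_to(p,rate=.2)
robot.line_to(W(.064,.088,.20),rate=.2); robot.wait(.1); im,C=wshot("w_s4");print(robot.get_time())
im=cv2.imread("pics/w_s4.png")
a=im[193:225,225:285];a=np.clip((a.astype(float)-30)*1.4,0,255).astype(np.uint8)
cv2.imwrite("pics/w_s4d.png",cv2.resize(a,None,fx=13,fy=13,interpolation=cv2.INTER_NEAREST))
```

```text
[1.0, 92.6, 132.8]
[[0.4, 92.4, 132.2], [0.4, 92.4, 132.2], [0.4, 92.4, 132.2]] 0.02034456639291382
[[0.4, 93.8, 132.2], [0.4, 93.8, 132.2], [0.4, 93.8, 132.2]] [-2.7 -1.7  5.2]
14.1
```

View pics/w_s4d.png

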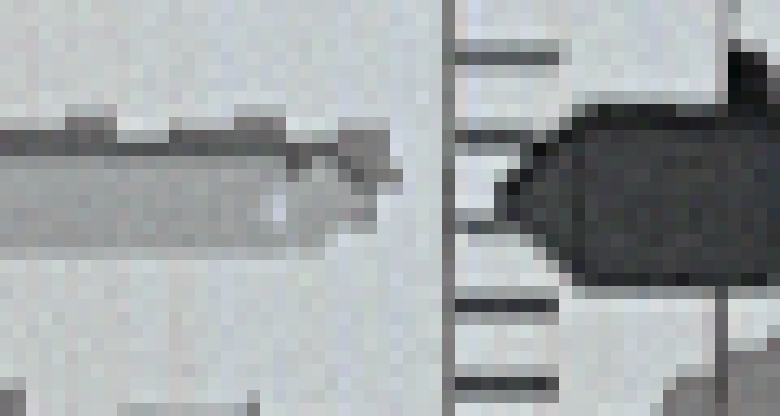

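The pointer axis and the clip tip now sit on the same row (about 200 in the crop). Next is the clamp. The knob at (0.3, -217) in the corrected frame has its inner face at -202 and its flange end at -237, as specified.

Run:
```python
from h import *
robot.line_to(W(.03,0,.23),rate=.2)
robot.line_to(W(.0003,-.217,.22),rate=.25)
robot.line_to(W(.0003,-.217,.1145),rate=.12);robot.wait(.1)
print(robot.get_ft_force().round(1),L(robot.get_position()))
robot.grasp();robot.wait(.1)
print(robot.get_grip_width(),robot.get_ft_force().round(1),L(robot.get_position()),robot.get_time())
wshot("w_p1")
```

```text
[ 0.2 -0.3  0.1] [0.7, -217.0, 115.2]
0.024625366503097743 [-3.9  0.6  6.1] [-0.4, -217.1, 114.8] 17.5833
```

View pics/w_p1.png

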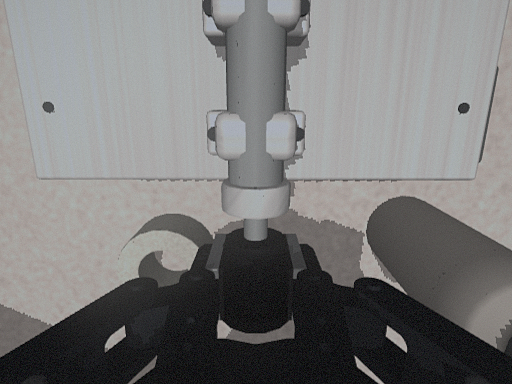

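The knob is gripped on its 30 mm part and is 24.6 mm wide over the ribs. The collar mouth is at (255,213). Now I'll pull 45 mm straight out.

Run:
```python
from h import *
p=robot.get_position();p[:2]+=R0@[0,-.045]
robot.line_to(p,rate=.05);robot.wait(.4)
print(robot.get_grip_width(),robot.get_ft_force().round(1),L(robot.get_position()),robot.get_time())
im,C=wshot("w_p2")
for q in [(0,-.190,.147),(0,-.190,.138),(0,-.247,.146)]: print(proj(C,W(*q)))
y,x=120,190
cv2.imwrite("pics/w_p2c.png",cv2.resize(im[100:250,170:340,::-1],None,fx=4,fy=4,interpolation=cv2.INTER_CUBIC))
```

```text
0.024088200150622945 [-0.3  9.2  2.4] [-0.5, -259.4, 114.9] 19.0833
[257.77988999 100.66416089]
[257.64454208 101.09843297]
[257.24162732 254.36781053]
```

View pics/w_p2c.png

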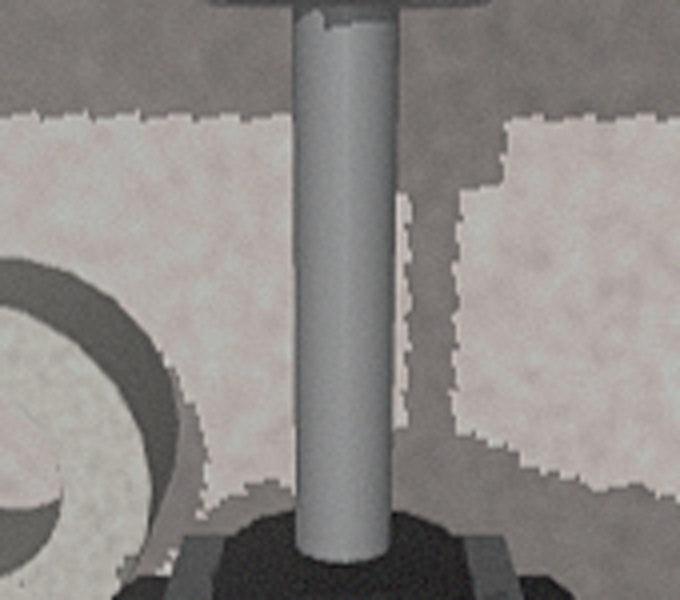

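View pics/w_p2.png

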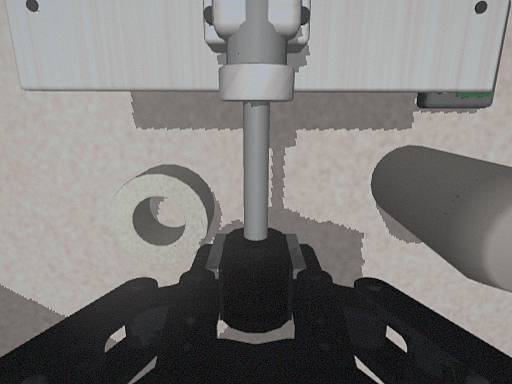

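The servo gave under the spring. Actual travel is 42.3 mm by TCP reading, and the ring isn't visible yet. I'll pull a further 2.7 mm and look.

```bash
cat > pull.py <<'E'
import sys
from h import *
n=sys.argv[2]
# target command relative to rest, compensating servo give
p=np.array(W(-.0004,-.2171-float(sys.argv[1])/1e3,.1148))
robot.line_to(p,rate=.02);robot.wait(.5)
print(robot.get_grip_width(),robot.get_ft_force().round(1),L(robot.get_position()),robot.get_time())
im,C=wshot(n)
cv2.imwrite(f"pics/{n}c.png",cv2.resize(im[80:120,225:290,::-1],None,fx=12,fy=12,interpolation=cv2.INTER_NEAREST))
E
python3 pull.py 47.7 w_p3
```

```text
0.024431974783682982 [ 0.3 10.5  3.5] [-0.5, -262.0, 114.9] 19.9167
```

View pics/w_p3c.png

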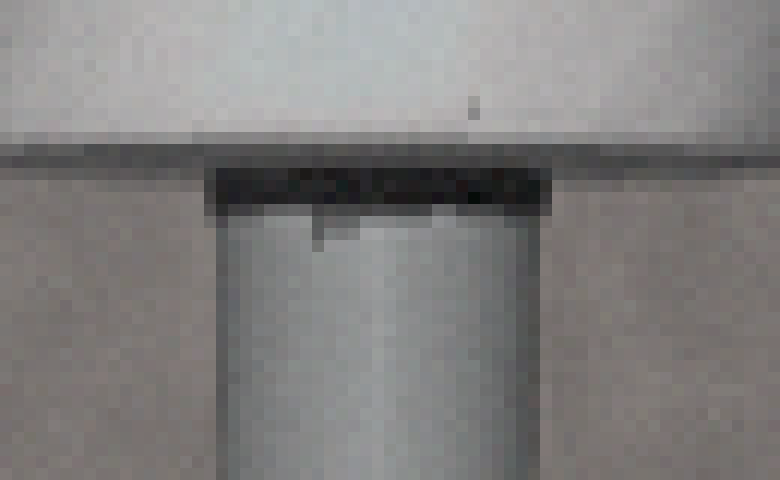

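The ring is about half out: 3.6 px visible at 2.7 px/mm gives 1.35 mm of the 1.5 mm wanted, so pull-out is about 44.9 mm. The 10.5 N force agrees. Last I'll check for drift and look over the whole scene.

Run:
```python
from h import *
robot.wait(1.0);print(L(robot.get_position()),robot.get_ft_force().round(1),robot.get_time())
im,_=wshot("w_p4");im0=cv2.imread("pics/w_p3.png")[:,:,::-1];print("wrist diff",np.abs(im.astype(int)-im0)[80:120,225:290].mean())
im=robot.grab_frame("scene");cv2.imwrite("pics/scene2.png",cv2.resize(im[120:330,150:400,::-1],None,fx=2.8,fy=2.8,interpolation=cv2.INTER_CUBIC))
```

```text
[-0.5, -262.1, 114.9] [-0.1 10.7  2.5] 20.9667
wrist diff 2.683846153846154
```

View pics/scene2.png

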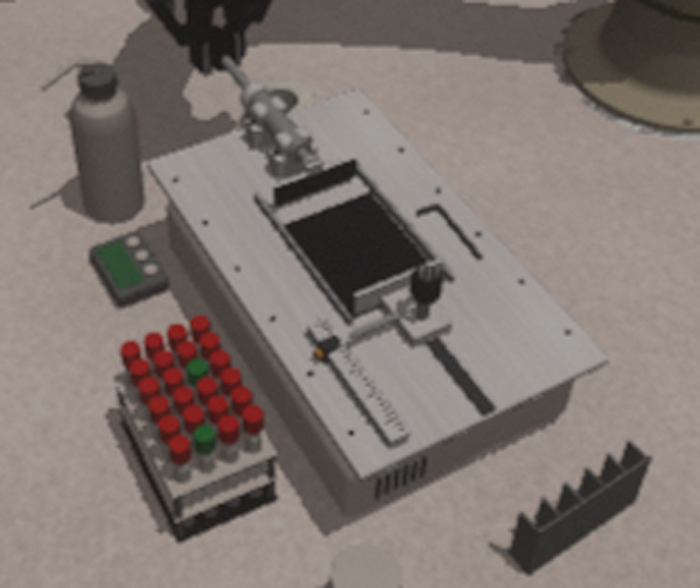

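The stop's pointer (crop 355,335) faces the clip, the rod is held out, the hex key and bystanders are where they were, and nothing is drifting. I'm handing in.

```bash
python3 -c "
from cell import robot
print(robot.hand_in(), robot.get_time())"
```

```text
the job is handed in; nothing more can be done
the job is handed in; nothing more can be done
```

The shaker is ready for the rack: the end stop is lined up with the marker clip, and the gripper is still holding the clamp rod out. I handed the job in at about 21 s on the robot's clock.

- **End stop:** My first slide went about 1.5 mm too far in. I took the knob again, moved it back 1.4 mm and let go. In the close wrist picture taken after that, the pointer and the clip tip lie on the same row, so they agree to a few tenths of a millimetre.
- **Clamp rod:** The first pull reached only 42.3 mm because the arm gave slightly under the spring, so I pulled it a little further. It is now out by about 44.9 mm of the 45 mm wanted. About 1.35 mm of the 3 mm dark ring shows at the tube mouth, where half of it (1.5 mm) would be exact. The spring force reads 10.5–10.7 N, as expected at that point, and nothing drifted over one second.
- **Everything else:** In the last scene picture, the tube rack, hex key, wash bottle, timer and carrier stand where they were. The label roll was hidden in that picture, and the jar only just shows at its edge. The arm kept clear of both.

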